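Roll the sample dish under the viewer's lens with the edge wheel

ROBOT

A 6-joint arm with a two-finger parallel gripper is mounted at the origin on the work surface. World frame = base frame: x ahead of the robot, y to its left, z up, the work surface at z = 0. Lengths are in m, angles in rad, forces in N, time in s.
With the tool pointing down it reaches from about 0.3 to 0.775 m from the base axis. Payload 14.6 kg.
Tool frame: the origin (TCP) lies at the very end of the fingers, on their centre line; the grasp point (between the pads) lies 19 mm behind it; z points along the fingers, x is the direction in which the jaws open and shut, and the axes are right-handed (so a half turn about z gives the same grasp; the last joint's range is limited). The gripper opens to 94 mm and grips with 3 to 60 N. Pads are 16 mm wide; open, the fingers measure 119 mm over their backs; the gripper's body (75 mm by 177 mm) begins 78 mm behind the grasp point.
Start: joints at [-1.223, 0.3, 1.521, -0, 1.321, -0.067], TCP at [0.222, -0.503, 0.205] pointing down, gripper open.
Joint ranges: [-3.03, 3.03], [-0.79, 2.21], [0.23, 2.52], [-1.04, 4.18], [0, 3.07], [-2.55, 2.55]. Speed limits (rad/s): [2.22, 2.22, 2.57, 3.14, 3.14, 3.14].

INTERFACE

Orientations are given as [roll, pitch, yaw] about the fixed x, y, z axes, in that order (R = Rz(yaw) Ry(pitch) Rx(roll)).
In Python, from station import ctrl gives the robot as it stands.
- The arm moves only by the shell command python3 -m inch 'ROWS' [FORCE]. ROWS is JSON, one flat list of numbers, 7 for each row, row after row: the shift along the tool's x, y, z in cm, then the turn, a rotation vector about the tool's x, y, z in rad, then the opening, from 0 (shut) to 1 (fully open). In form: [tx, ty, tz, wx, wy, wz, claw, tx, ty, tz, wx, wy, wz, claw, ...]. A call has 1 to 20 rows; each row shifts and turns the commanded pose from where the row before left it, along the tool's axes as they then stand; what a row does not reach is not made up. A row lasts 1/8 s, in which the tool goes at most 62.5 mm and 10.7 degrees, less where a joint would pass 70% of its speed; a pose out of reach is approached as far as the arm can. A call is refused whole if a number of a shift passes 6.25 or a number of a turn 0.188, either way. A call with a gripper value outside its range is refused whole. The fingers move at their own pace and stop on an object; FORCE is the grip in N (left out, the last holds). Time passes only in rows, so rows that do not move let the fingers close. It gives the time, the measured TCP pose, the force and the opening at its end, in the units of the state.
- ctrl.get_obs(): the state, without advancing time (a new reading comes with each control period).
- ctrl.camera(name): name is "scene" or "top" or "wrist"; returns (picture, depth): 480x640x3 uint8, red, green, blue; 480x640 float32, m along the optical axis (not along the pixel's ray), 0 where there is no reading.
- ctrl.camera_params(name): a dict with "vertical_fov" (degrees; the focal length in pixels is half the picture's height over the tangent of half this angle, whatever the lens; pixels are square), "cx", "cy" (the principal point, pixels), "camera_from_world" (4x4, takes a point from world to camera coordinates); the wrist camera has in their place "mount" (4x4, takes a point from camera to tool coordinates, whose origin is the TCP and whose axes are the tool frame's). Camera axes: x right, y down, z forward; pixel columns grow to the right and rows downward; lengths in m; the calibration is good to about 2 mm. A picture is of the moment at which its call begins: read the wrist's pose just before it. camera_params takes no time and is no camera call.
- ctrl.hand_in(): hands the job in, once; it reports no verdict.
Trained networks look in the newest picture that a camera, given by its name, has taken for a name from the list of things; names that differ only in an ending like _2 or _b are one class to them, and where a whole thing is asked for, a point or a joint stands for the part that bears it (a point fixed in the world has none). Each returns a list of dicts, best first, with "score" (0 to 1); they miss things now and then, are a little off and sometimes report something else, mostly with a low value. They report only what shows in the picture. A call takes as long as a camera call.
- ctrl.spot_in(camera, label): "bbox" ([centre column, centre row, width, height] in pixels, round what is visible of it).
- ctrl.place_of(camera, label): "centre" ([column, row] in pixels: a listed point, or the origin of a listed thing).
The state is a dict: "time_s": time; "qpos": joint angles; "joint_vel": joint speeds; "tau": joint torques, N m; "ee_pos": TCP position; "eef_rot": TCP orientation; "force": force on the tool from outside, world axes, zero at the start; "moment": the same for the moment, N m; "grip_width": finger opening in m.
Only numpy, scipy, OpenCV 4.12 (cv2) and the standard library are available. Lean on these libraries where they do the work, as an engineer would, in place of code of your own. Each camera call takes 0.05 s, during which the arm holds its last target. There are 200 camera calls.

TASK

On the white dish viewer, bring the round sample dish in the tray centrally under the lens by rolling the thumbwheel that stands out of the slot in its deck, pressing it gently with a fingertip. The tray has two bays, and the square blank plate lies in the other one: it is the round dish that belongs under the lens. Move the tray only by the wheel, do not touch the tray, the dish, the plate or the lens, leave everything else where it is, and let go of the wheel at the end.

Things in the scene. Friction and masses are not known exactly. Their poses are not given: they have to be found in the camera images.
- viewer: The dish viewer, a white plastic box fixed on the table: 240 mm (x) by 400 mm (y), flat deck 60 mm high. Origin: centre of its underside; +x points to its rear, away from the robot, where a rail along y, 108 mm behind the origin and 80 mm above the deck, stands on posts 90 mm tall at y = +-185 mm. The tray runs along y on the deck.
- wheel_slot (a point): Centre, at deck level, of the slot (20 mm in x, 72 mm in y) near the viewer's front, 85 mm in front of its origin. A black rubber thumbwheel, 64 mm in diameter, 14 mm wide, axle along the viewer's x below the deck, stands out of it. Its crown is straight above this point, 10 to 22 mm above the deck when free: this varies from start to start and is not given, so feel for it.
- wheel (a joint): Turn of the thumbwheel, rad, 0 at the start, +-3.6; positive when its top moves to the viewer's +y. The tray follows its top's direction, 24 mm per rad (7.5 mm per 10 mm of rim), and stays where left. The wheel gives softly when pressed, about 4 N per mm. About 3 N along the rim turns it: press with 6 to 12 N, over 22 N is too rough. The rim is smooth and may slip.
- tray: The aluminium sliding tray on the deck, 88 mm (x) by 188 mm (y), 16 mm high. Origin: centre of its underside, 30 mm behind the viewer's origin and 1 mm above the deck; at the start at the middle of its travel (+-85 mm along the viewer's y). Two square bays, 68 mm (x and y), centred 45 mm to either side of the origin along y; their floor 6 mm above the origin, rims 10 mm high.
- lens: Dark steel ring with a clear lens, 71 mm outer and 57 mm inner diameter, 10 mm thick, held level 80 mm above the deck by an arm that is clamped on the rear rail. Origin: the ring's centre, 30 mm behind the viewer's origin; it stands somewhere within 18 mm of the middle along y.
- dish: The sample dish: a closed, round clear plastic dish, 56 mm (lid 59 mm) in diameter, 14 mm high, with a white paper disc in it, lying loose in one bay of the tray. Origin: centre of its underside.
- blank: The blank plate: a square grey plate, 58 mm by 58 mm by 14 mm with a steel face, lying loose in the other bay. Origin: centre of its underside.
- marker: Bystander: a marker pen, 135 mm long, 14 mm thick, on the deck's front strip to the left of the wheel (viewer's +y). Origin: underside, 17 mm from its middle.
- spare_dish: Bystander: an empty clear dish, 56 mm in diameter, 13 mm high, on the deck's front strip to the right of the wheel. Origin: centre of its underside.
- bottle: Bystander: a glass bottle with a blue cap, 86 mm in diameter, 180 mm tall, on the right. Origin: centre of its underside.
- tube_rack: Bystander: a white tube rack, 120 by 200 by 50 mm, on the right. Origin: centre of its underside.
- tip_box: Bystander: a clear box with a blue lid, 88 by 123 by 63 mm, on the left. Origin: centre of its underside.
- red_saucer: Bystander: a red plastic saucer, 96 mm in diameter, 18 mm high, on the left. Origin: centre of its underside.

How it is judged:
By the outcome, as a careful person would: the job done as asked, in the order asked, and still so for the second after the job is handed in, with the robot touching nothing.
It also fails if it takes over 58 s, if anything falls off the work surface, if the arm or the gripper's body presses on something with over 40 N, if the wrist force passes 120 N, or if a joint passes its speed limit or range.

## Working session

There is one attempt and no reset: what is moved stays moved. The work goes in short steps, Python scripts to look and compute and a shell command to move; the robot and the scene stay as the last step left them, time stands still between calls to the robot, and variables do not carry over. Pictures are saved under pics/ and viewed, about 8 in all and at most 12, crops included, and the job is handed in when it is done.

```bash
mkdir -p pics; ls; cat > h.py <<'E'
import numpy as np,cv2
from station import ctrl
from scipy.spatial.transform import Rotation as R
def snap(n,f=None):
    o=ctrl.get_obs(); im,d=ctrl.camera(n)
    if f: cv2.imwrite('pics/'+f,im[:,:,::-1])
    return o,im,d
def geo(n,o):
    p=ctrl.camera_params(n); f=240/np.tan(np.radians(p['vertical_fov'])/2)
    if 'mount' in p:
        T=np.eye(4);T[:3,:3]=R.from_euler('xyz',o['eef_rot']).as_matrix();T[:3,3]=o['ee_pos'];W=T@p['mount']
    else: W=np.linalg.inv(p['camera_from_world'])
    return f,p['cx'],p['cy'],W
def atz(n,o,px,z):
    f,cx,cy,W=geo(n,o); r=W[:3,:3]@[(px[0]-cx)/f,(px[1]-cy)/f,1]; c=W[:3,3]
    return c+r*(z-c[2])/r[2]
def atd(n,o,px,d):
    f,cx,cy,W=geo(n,o); return W[:3,:3]@(np.array([(px[0]-cx)/f,(px[1]-cy)/f,1])*d)+W[:3,3]
E
python3 - <<'E'
from h import *
zs=dict(viewer=0,wheel_slot=.06,wheel=.06,tray=.061,lens=.14,dish=.067,blank=.067,marker=.06,spare_dish=.06,bottle=0)
for c in('top','scene'):
    o,im,d=snap(c,c+'0.png')
    for l,z in zs.items():
        for r in ctrl.place_of(c,l)[:2]:
            print(c,l,round(r['score'],2),np.round(r['centre']),np.round(atz(c,o,r['centre'],z),3))
print(ctrl.get_obs())
E
```

```text
pics
top viewer 0.63 [304. 204.] [0.584 0.03  0.   ]
top wheel_slot 0.87 [306. 230.] [0.496 0.023 0.06 ]
top wheel_slot 0.72 [456. 231.] [ 0.489 -0.411  0.06 ]Traceback (most recent call last):
  File "<stdin>", line 6, in <module>
ValueError: it knows: blank, bottle, dish, lens, marker, red_saucer, spare_dish, tip_box, tray, tube_rack, viewer, wheel_slot
```

```bash
python3 - <<'E'
from h import *
zs=dict(viewer=0,wheel_slot=.06,tray=.061,lens=.14,dish=.067,blank=.067,marker=.06,spare_dish=.06,bottle=0,tube_rack=0,tip_box=0)
for c in('top','scene'):
    o,im,d=snap(c,c+'0.png')
    for l,z in zs.items():
        for r in ctrl.place_of(c,l)[:2]:
            print(c,l,round(r['score'],2),np.round(r['centre']),np.round(atz(c,o,r['centre'],z),3))
print(ctrl.get_obs())
a=cv2.imread('pics/top0.png')
cv2.imwrite('pics/topc.png',cv2.resize(a[120:300,190:430],None,fx=3.3,fy=3.3,interpolation=2))
E
```

```text
top viewer 0.85 [304. 204.] [0.584 0.03  0.   ]
top wheel_slot 0.93 [307. 230.] [0.495 0.02  0.06 ]
top tray 0.94 [306. 194.] [0.602 0.021 0.061]
top lens 0.65 [308. 185.] [0.609 0.015 0.14 ]
top dish 0.58 [282. 190.] [0.614 0.092 0.067]
top blank 0.74 [317. 189.] [ 0.614 -0.009  0.067]
top blank 0.29 [308. 184.] [0.631 0.017 0.067]
top marker 0.54 [263. 230.] [0.497 0.149 0.06 ]
top spare_dish 0.73 [352. 221.] [ 0.521 -0.112  0.06 ]
top spare_dish 0.23 [177. 213.] [0.548 0.402 0.06 ]
top bottle 0.79 [457. 228.] [ 0.507 -0.43   0.   ]
top tube_rack 0.61 [471. 284.] [ 0.338 -0.463  0.   ]
top tip_box 0.85 [176. 214.] [0.557 0.421 0.   ]
scene viewer 0.63 [290. 304.] [0.581 0.038 0.   ]
scene wheel_slot 0.96 [315. 268.] [0.506 0.024 0.06 ]
scene wheel_slot 0.36 [348. 297.] [0.5   0.143 0.06 ]
scene tray 0.8 [272. 289.] [0.621 0.035 0.061]
scene tray 0.45 [320. 266.] [0.493 0.027 0.061]
scene lens 0.9 [267. 253.] [0.616 0.012 0.14 ]
scene dish 0.85 [287. 297.] [0.609 0.079 0.067]
scene blank 0.89 [263. 273.] [ 0.616 -0.014  0.067]
scene blank 0.5 [225. 205.] [ 0.568 -0.312  0.067]
scene
[... 209 characters left out ...]
]
scene tip_box 0.92 [416. 428.] [0.555 0.427 0.   ]
{'time_s': 1.35, 'qpos': array([-1.22256475e+00,  2.99902669e-01,  1.52099306e+00, -4.37968155e-05,
        1.32070406e+00, -6.66015783e-02]), 'joint_vel': array([ 0.00022749, -0.00121489,  0.00076637, -0.00068812,  0.00052586,
        0.00206048]), 'tau': array([ 2.56010908e-04, -5.31658888e+01, -3.52913976e+01,  7.08626281e-02,
        2.12907029e-02,  1.06188884e-05]), 'ee_pos': array([ 0.22165347, -0.50334887,  0.20544705]), 'eef_rot': array([ 3.14155079e+00,  9.94850503e-06, -1.15595233e+00]), 'force': array([0.62112956, 0.24142219, 0.18678767]), 'moment': array([0.01833661, 0.03238779, 0.02613027]), 'grip_width': 0.09403667171094168}
```

View pics/topc.png

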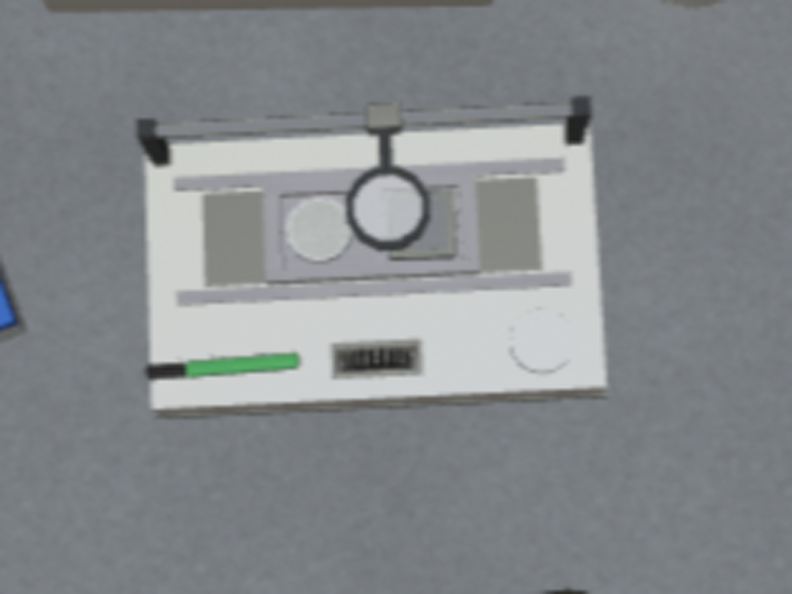

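View pics/scene0.png

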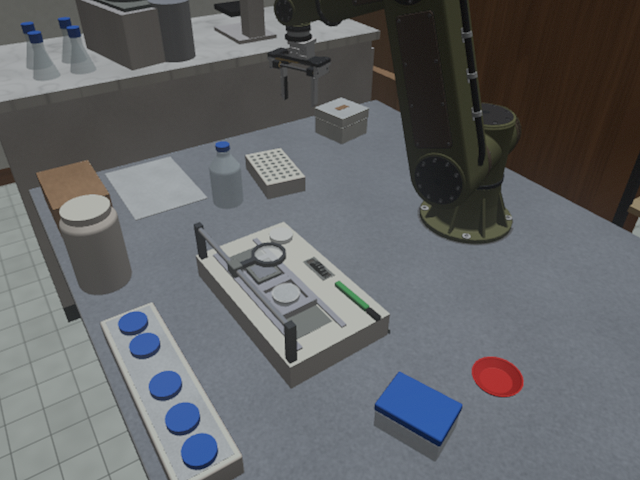

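The crop shows the dish in the left bay at about (318,228), the lens ring at (387,207), the blank to its right, and the wheel at (376,358). The marker is left of the wheel and the spare dish is on the right. The dish therefore has to go about 70 mm towards -y. I'll turn the jaws along y, close them and look from above the wheel.

```bash
python3 -m inch '[0,0,-1,0,0,0.125,0, 0,0,-1,0,0,0.125,0, 0,0,-1,0,0,0.125,0, -5.1,-2.7,-0.4,0,0,0,0, -5.1,-2.7,-0.4,0,0,0,0, -5.1,-2.7,-0.4,0,0,0,0, -5.1,-2.7,-0.4,0,0,0,0, -5.1,-2.7,-0.4,0,0,0,0, -5.1,-2.7,-0.4,0,0,0,0, -5.1,-2.7,-0.4,0,0,0,0, -5.1,-2.7,-0.4,0,0,0,0, -5.1,-2.7,-0.4,0,0,0,0, -5.1,-2.7,-0.4,0,0,0,0, 0,0,0,0,0,0,0, 0,0,0,0,0,0,0]' 10
python3 - <<'E'
from h import *
zs=dict(viewer=0,wheel_slot=.06,tray=.061,lens=.14,dish=.067,blank=.067,marker=.06,spare_dish=.06)
c='wrist'
o,im,d=snap(c,c+'0.png')
for l,z in zs.items():
    for r in ctrl.place_of(c,l)[:2]:
        p=r['centre'];print(c,l,round(r['score'],2),np.round(p),np.round(atz(c,o,p,z),4))
print(o['ee_pos'],o['eef_rot'],o['force'],o['grip_width'],geo(c,o)[3])
E
```

```text
time_s: 3.22
ee_pos: [0.4709, 0.0168, 0.2753]
eef_rot: [3.141, -0.0, -1.531]
force: [0.5, -0.8, -0.4]
grip_width: 0.0005
wrist viewer 0.73 [308. 100.] [0.5848 0.0316 0.    ]
wrist wheel_slot 0.96 [306. 185.] [0.4994 0.029  0.06  ]
wrist lens 0.66 [327.  38.] [0.6153 0.0152 0.14  ]
wrist dish 0.62 [254.  57.] [0.6135 0.0796 0.067 ]
wrist blank 0.69 [359.  56.] [ 0.6186 -0.0152  0.067 ]
wrist marker 0.78 [189. 184.] [0.4956 0.1457 0.06  ]
wrist spare_dish 0.8 [451. 178.] [ 0.5121 -0.1151  0.06  ]
[0.47092706 0.01676455 0.27528959] [ 3.14119008e+00 -1.19892565e-04 -1.53050699e+00] [ 0.52046106 -0.78138237 -0.42875422] 0.0005102853501663591 [[ 4.06150480e-02 -9.67001241e-01 -2.51513454e-01  5.43580265e-01]
 [-9.99174865e-01 -3.93282174e-02 -1.01429965e-02  1.94886899e-02]
 [-8.32856255e-05  2.51717880e-01 -9.67800652e-01  4.54803910e-01]
 [ 0.00000000e+00  0.00000000e+00  0.00000000e+00  1.00000000e+00]]
```

View pics/wrist0.png

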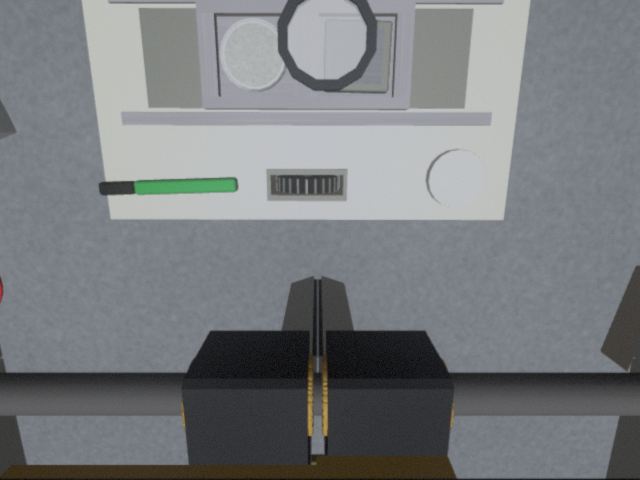

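The wrist view shows the deck square to the image, with its front edge at row 218. The slot is at (307,185), the dish at (253,54), the lens ring at (328,38), and the closed fingers point at the deck. Next I'll measure more exactly from the depth.

```bash
python3 - <<'E'
from h import *
c='wrist'
o,im,d=snap(c)
def P(u,v): return np.round(atd(c,o,(u,v),float(d[int(v),int(u)])),4)
for n,q in dict(deckL=(150,150),deckR=(480,150),deckm=(306,155),w1=(307,185),w2=(307,180),w3=(300,187),w4=(315,187),dish=(253,60),dish2=(245,45),fing=(310,281),lensring=(328,84),ringL=(284,40),ringR=(372,40)).items(): print(n,d[q[1],q[0]],P(*q))
print(np.round([P(307,v)[2] for v in range(166,204,2)],4))
# slot frame centre
hsv=cv2.cvtColor(im,cv2.COLOR_RGB2GRAY)
m=(hsv[160:210,255:360]<170).astype(np.uint8); x,y,w,h=cv2.boundingRect(m); print('slot',x+255,y+160,w,h)
for u in (x+255+w/2,): print(atz(c,o,(u,y+160+h/2),.06))
# viewer front edge
for u in (130,480):
    col=hsv[195:240,u].astype(float); v=195+np.argmin(np.diff(col)); print('edge',u,v,atz(c,o,(u,v),.06))
E
```

```text
deckL 0.38438228 [0.5277 0.1819 0.0604]
deckR 0.384889 [ 0.5404 -0.1399  0.0599]
deckm 0.38480565 [0.529  0.0297 0.0612]
w1 0.380746 [0.5012 0.0276 0.0726]
w2 0.37812063 [0.5061 0.0277 0.0741]
w3 0.38279408 [0.4988 0.0343 0.0711]
w4 0.38159007 [0.4995 0.0198 0.0723]
dish 0.3450827 [0.6091 0.0782 0.081 ]
dish2 0.3415047 [0.6207 0.085  0.0816]
fing 0.18394749 [0.4798 0.0202 0.2816]
lensring 0.28923255 [0.5837 0.013  0.1459]
ringL 0.28180665 [0.6118 0.0458 0.146 ]
ringR 0.28232732 [ 0.6144 -0.0171  0.1454]
[0.0609 0.0597 0.0612 0.0603 0.0615 0.0457 0.0609 0.0741 0.0724 0.0732
 0.0747 0.0736 0.0738 0.0744 0.0529 0.0601 0.0601 0.0618 0.0598]
slot 266 169 81 33
[0.49922893 0.0283187  0.06      ]
edge 130 219 [0.45810249 0.20710993 0.06      ]
edge 480 219 [ 0.47220697 -0.14960898  0.06      ]
```

The crown reads about 14 mm above the deck, with the wheel at (0.499, 0.028). I'll move to 10 mm on its +y side, descend to z≈0.084 and feel for it.

```bash
python3 -m inch '[-2.0,-2.9,-1,0,0,0,0, 0,0,4.5,0,0,0,0, 0,0,5.5,0,0,0,0, 0,0,5.5,0,0,0,0, 0,0,3.5,0,0,0,0, 0,0,1,0,0,0,0, 0,0,0,0,0,0,0, 0,0,0,0,0,0,0]'; python3 -m inch '[0,0,0.4,0,0,0,0, 0,0,0.2,0,0,0,0, 0,0,0.1,0,0,0,0, 0,0,0,0,0,0,0]'
```

```text
time_s: 4.72
ee_pos: [0.5002, 0.0381, 0.087]
eef_rot: [-3.139, -0.0, -1.531]
force: [0.7, 0.1, 0.8]
grip_width: 0.0004
time_s: 5.22
ee_pos: [0.4993, 0.0381, 0.0784]
eef_rot: [3.141, -0.0, -1.531]
force: [0.2, -0.4, 0.3]
grip_width: 0.0005
```

```bash
python3 -m inch '[0,0,0.2,0,0,0,0, 0,0,0.1,0,0,0,0, 0,0,0,0,0,0,0, 0,0,0,0,0,0,0]';  python3 -m inch '[0,0,0.1,0,0,0,0, 0,0,0,0,0,0,0]'; python3 -m inch '[0,0,0.1,0,0,0,0, 0,0,0,0,0,0,0]'
```

```text
time_s: 5.72
ee_pos: [0.4993, 0.0381, 0.0755]
eef_rot: [-3.142, -0.0, -1.531]
force: [0.0, 0.1, -0.2]
grip_width: 0.0004
time_s: 5.98
ee_pos: [0.4993, 0.0381, 0.0744]
eef_rot: [3.141, -0.0, -1.531]
force: [-0.1, -0.3, -0.2]
grip_width: 0.0006
time_s: 6.22
ee_pos: [0.4993, 0.0381, 0.0734]
eef_rot: [3.141, 0.0, -1.531]
force: [-0.6, -0.5, 0.2]
grip_width: 0.0002
```

```bash
for i in 1 2; do python3 -m inch '[0,0,0.1,0,0,0,0, 0,0,0,0,0,0,0]' | grep -E 'pos|force'; done
```

```text
ee_pos: [0.4993, 0.0381, 0.0724]
force: [0.2, -0.6, -0.2]
ee_pos: [0.4994, 0.0381, 0.0715]
force: [-1.2, -0.7, 0.6]
```

```bash
for i in 1 2; do python3 -m inch '[0,0,0.1,0,0,0,0, 0,0,0,0,0,0,0]' | grep -E 'pos|force'; done
```

```text
ee_pos: [0.4995, 0.0381, 0.0706]
force: [-0.7, -0.5, 4.4]
ee_pos: [0.4995, 0.0381, 0.0698]
force: [-2.0, -0.0, 6.4]
```

Contact came at z≈0.0713, a crown of about 11 mm. I'll press slightly more and start rolling towards -y with small steps.

```bash
python3 -m inch '[0,0,0.05,0,0,0,0, 0.25,0,0,0,0,0,0, 0.25,0,0,0,0,0,0]' | grep -E 'pos|force';python3 -m inch '[0.25,0,0,0,0,0,0, 0.25,0,0,0,0,0,0]' | grep -E 'pos|force';python3 -m inch '[0.25,0,0,0,0,0,0, 0.25,0,0,0,0,0,0]' | grep -E 'pos|force'; python3 -m inch '[0.25,0,0,0,0,0,0, 0.25,0,0,0,0,0,0]' | grep -E 'pos|force'
python3 - <<'E'
from h import *
o,im,d=snap('scene','scene1.png')
for l,z in dict(dish=.067,tray=.061,lens=.14,blank=.067).items():
    for r in ctrl.place_of('scene',l)[:1]: print(l,r['score'],atz('scene',o,r['centre'],z))
print(o['force'],o['moment'])
E
```

```text
ee_pos: [0.4998, 0.0336, 0.0695]
force: [-2.2, 4.6, 9.7]
ee_pos: [0.5, 0.0285, 0.0696]
force: [-2.3, 3.0, 10.4]
ee_pos: [0.5003, 0.0234, 0.0696]
force: [-1.5, 2.6, 9.9]
ee_pos: [0.5004, 0.0182, 0.0695]
force: [-1.9, 1.4, 7.5]
dish 0.66 [0.61011025 0.06654778 0.067     ]
tray 0.76 [0.62051687 0.01799851 0.061     ]
lens 0.91 [0.61645594 0.01649509 0.14      ]
blank 0.52 [ 0.61826564 -0.03385631  0.067     ]
[-1.85727859  1.3807699   7.54447678] [0.35845152 0.29294782 0.02982177]
```

The tray follows, by roughly 15 mm in this stroke. I'll lift, go back and repeat.

```bash
python3 -m inch '[0,0,-0.8,0,0,0,0, -1.0,0,0,0,0,0,0, -1.0,0,0,0,0,0,0, 0,0,0.5,0,0,0,0, 0,0,0.3,0,0,0,0, 0,0,0,0,0,0,0]' | grep -E 'pos|force'; for i in 1 2; do python3 -m inch '[0.25,0,0,0,0,0,0, 0.25,0,0,0,0,0,0, 0.25,0,0,0,0,0,0, 0.25,0,0,0,0,0,0]' | grep -E 'pos|force';done
python3 -m inch '[0,0,-0.8,0,0,0,0, -1.0,0,0,0,0,0,0, -1.0,0,0,0,0,0,0, 0,0,0.5,0,0,0,0, 0,0,0.3,0,0,0,0, 0,0,0,0,0,0,0]' | grep -E 'pos|force'; for i in 1 2; do python3 -m inch '[0.25,0,0,0,0,0,0, 0.25,0,0,0,0,0,0, 0.25,0,0,0,0,0,0, 0.25,0,0,0,0,0,0]' | grep -E 'pos|force';done
python3 -m inch '[0,0,-0.8,0,0,0,0, 0,0,-2,0,0,0,0, 0,0,0,0,0,0,0]'
python3 - <<'E'
from h import *
o,im,d=snap('scene','scene2.png')
for l,z in dict(dish=.067,tray=.061,lens=.14,blank=.067).items():
    for r in ctrl.place_of('scene',l)[:1]: print(l,r['score'],atz('scene',o,r['centre'],z))
E
```

```text
ee_pos: [0.4995, 0.0382, 0.0691]
force: [-1.4, 2.5, 8.4]
ee_pos: [0.5, 0.0283, 0.0695]
force: [-2.5, 2.8, 11.3]
ee_pos: [0.5004, 0.018, 0.0693]
force: [-2.3, 2.0, 7.6]
ee_pos: [0.4995, 0.0382, 0.0691]
force: [-1.5, 2.6, 8.3]
ee_pos: [0.5, 0.0283, 0.0695]
force: [-3.5, 3.9, 12.1]
ee_pos: [0.5004, 0.018, 0.0693]
force: [-1.3, 0.7, 8.0]
time_s: 12.48
ee_pos: [0.5007, 0.018, 0.0979]
eef_rot: [-3.139, -0.0, -1.531]
force: [-0.0, 0.6, -0.7]
grip_width: 0.0004
dish 0.6 [0.61571793 0.03227097 0.067     ]
tray 0.73 [ 0.61953372 -0.00719907  0.061     ]
lens 0.78 [0.61908003 0.00882323 0.14      ]
blank 0.47 [ 0.62519675 -0.06118261  0.067     ]
```

Next, a closer look from above, with the wrist camera over the lens in y.

```bash
python3 -m inch '[0,0,-5.5,0,0,0,0, 0,-2,-5.5,0,0,0,0, 0,-2,-5.5,0,0,0,0, 0,-1,0,0,0,0,0, 0,0,0,0,0,0,0, 0,0,0,0,0,0,0]'
cat > m.py <<'E'
from h import *
import sys
c='wrist'
o,im,d=snap(c,sys.argv[1])
f,cx,cy,W=geo(c,o)
print(o['ee_pos'],'cam',W[:3,3])
for l,z in dict(lens=.14,dish=.067,blank=.067,tray=.061,wheel_slot=.06).items():
    for r in ctrl.place_of(c,l)[:1]:
        p=atz(c,o,r['centre'],z); print(l,round(r['score'],2),np.round(r['centre'],1),np.round(p,4),'vy',round(p[1]*np.cos(.04)-p[0]*np.sin(.04),4))
    for r in ctrl.spot_in(c,l)[:1]: print('   box',np.round(r['bbox'],1))
E
python3 m.py wrist2.png
```

```text
time_s: 13.48
ee_pos: [0.5493, 0.0201, 0.2602]
eef_rot: [3.139, 0.0, -1.531]
force: [-0.1, -0.7, -0.7]
grip_width: 0.0004
[0.54930163 0.02011011 0.26022965] cam [0.62241631 0.02275823 0.43955692]
lens 0.56 [328.1 146.8] [0.6169 0.0146 0.14  ] vy -0.01
   box [328.  103.5  98.8 188.7]
   box [302.2 154.3 582.8 285.4]
blank 0.84 [406.4 144.9] [ 0.6201 -0.0591  0.067 ] vy -0.0838
   box [409.4 147.6  69.5  69.4]
   box [361.2 143.6 219.2 102.8]
wheel_slot 0.74 [305.2 262.2] [0.5014 0.0302 0.06  ] vy 0.0102
   box [303.5 154.1 584.5 284.5]
```

View pics/wrist2.png

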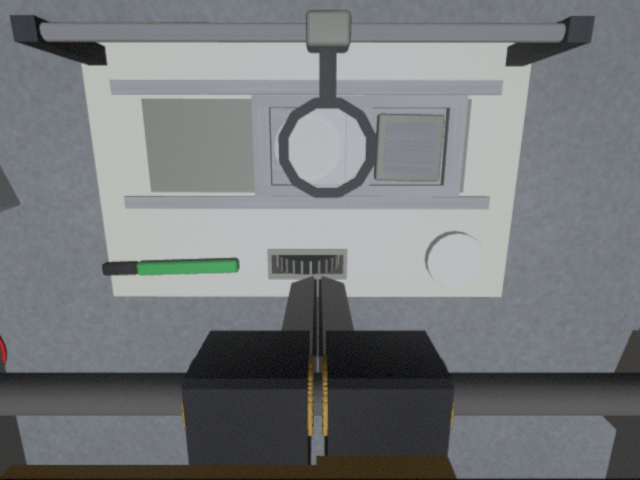

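The dish shows through the lens, left of centre at about column 307; the ring centre is at (328,147). I'll enlarge this for an accurate edge.

```bash
python3 - <<'E'
from h import *
a=cv2.imread('pics/wrist2.png')[85:205,245:405]
b=cv2.createCLAHE(4,(4,4)).apply(cv2.cvtColor(a,cv2.COLOR_BGR2GRAY))
cv2.imwrite('pics/crop2.png',cv2.resize(b,None,fx=5,fy=5,interpolation=2))
o=ctrl.get_obs();print(geo('wrist',o)[:3])
E
```

```text
(np.float64(394.12706615019266), 317.26275232360285, 242.21587969501527)
```

View pics/crop2.png

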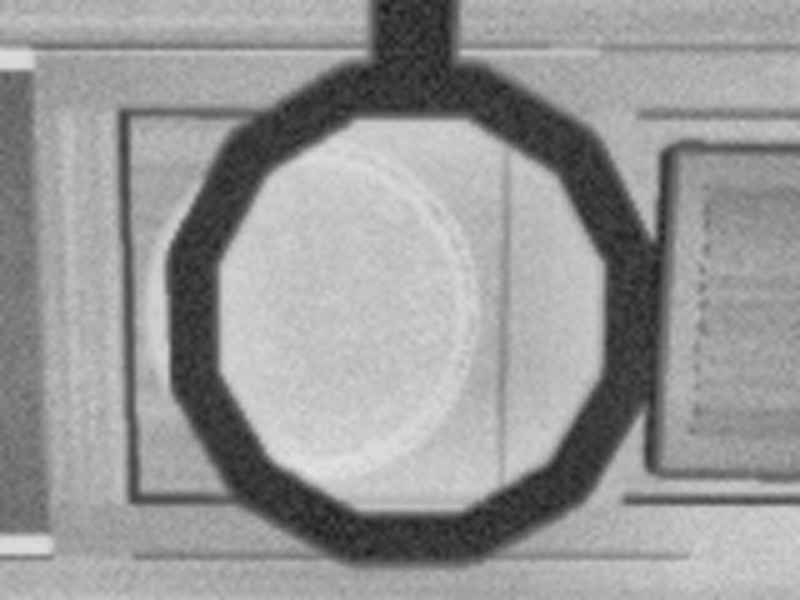

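```bash
python3 - <<'E'
from h import *
o=ctrl.get_obs()
ey=np.array([-np.sin(.04),np.cos(.04),0])
L=atz('wrist',o,(327.4,147),.143);D=atz('wrist',o,(308.2,147.8),.081)
print(L,D,(D-L)@ey, (D-L)@[np.cos(.04),np.sin(.04),0])
E
```

```text
[0.6178775 0.0152104 0.143    ] [0.6155112  0.03066896 0.081     ] 0.015540815128220253 -0.001746231828167026
```

15.5 mm of tray travel remains, which is about 20.7 mm of rim. I'll go back to the wheel and do one more stroke.

```bash
python3 -m inch '[-1,2.5,0,0,0,0,0, -1,2.4,0,0,0,0,0, 0,0,5,0,0,0,0, 0,0,5,0,0,0,0, 0,0,5,0,0,0,0, 0,0,2.5,0,0,0,0, 0,0,0,0,0,0,0, 0,0,0,0,0,0,0]'
```

```text
time_s: 15.02
ee_pos: [0.501, 0.0382, 0.0882]
eef_rot: [-3.14, -0.0, -1.531]
force: [-0.2, -0.9, 0.7]
grip_width: 0.0004
```

```bash
python3 -m inch '[0,0.1,1.0,0,0,0,0, 0,0,0.6,0,0,0,0, 0,0,0.15,0,0,0,0, 0,0,0,0,0,0,0]'| grep -E 'pos|force'; python3 -m inch '[0,0,0.1,0,0,0,0, 0,0,0,0,0,0,0]'| grep -E 'pos|force'
```

```text
ee_pos: [0.4996, 0.0381, 0.0699]
force: [-2.9, 0.1, 7.0]
ee_pos: [0.4996, 0.0381, 0.0691]
force: [-2.6, -0.1, 9.8]
```

```bash
for i in 1 2; do python3 -m inch '[0.25,0,0,0,0,0,0, 0.25,0,0,0,0,0,0, 0.25,0,0,0,0,0,0, 0.25,0,0,0,0,0,0]' | grep -E 'pos|force';done
python3 -m inch '[0,0,-1,0,0,0,0, 0,0,-5.5,0,0,0,0, 0,0,-5.5,0,0,0,0, 0,-2,-5.5,0,0,0,0, 0,-2,-2,0,0,0,0, 0,-1,0,0,0,0,0, 0,0,0,0,0,0,0, 0,0,0,0,0,0,0]'
python3 m.py wrist3.png
python3 - <<'E'
from h import *
a=cv2.imread('pics/wrist3.png')[85:205,245:405]
b=cv2.createCLAHE(4,(4,4)).apply(cv2.cvtColor(a,cv2.COLOR_BGR2GRAY))
cv2.imwrite('pics/crop3.png',cv2.resize(b,None,fx=5,fy=5,interpolation=2))
E
```

```text
ee_pos: [0.5001, 0.0285, 0.0694]
force: [-3.1, 3.0, 10.3]
ee_pos: [0.5005, 0.0182, 0.0693]
force: [-2.4, 1.6, 7.6]
time_s: 17.77
ee_pos: [0.5493, 0.0201, 0.2622]
eef_rot: [3.139, 0.0, -1.531]
force: [0.0, -0.5, -0.3]
grip_width: 0.0006
[0.54930018 0.02013997 0.26216914] cam [0.62230203 0.02279025 0.44154253]
lens 0.63 [326.3 150.2] [0.6144 0.0158 0.14  ] vy -0.0087
   box [327.4 103.7  96.3 184.4]
   box [620.8 379.4  34.6 101. ]
   box [425.  147.1  70.8  70. ]
tray 0.97 [372.1 147. ] [ 0.617  -0.0288  0.061 ] vy -0.0534
   box [375.9 144.9 225.8 103.1]
wheel_slot 0.82 [307.6 264.4] [0.4987 0.0278 0.06  ] vy 0.0078
   box [302.8 153.8 578.9 286. ]
```

View pics/crop3.png

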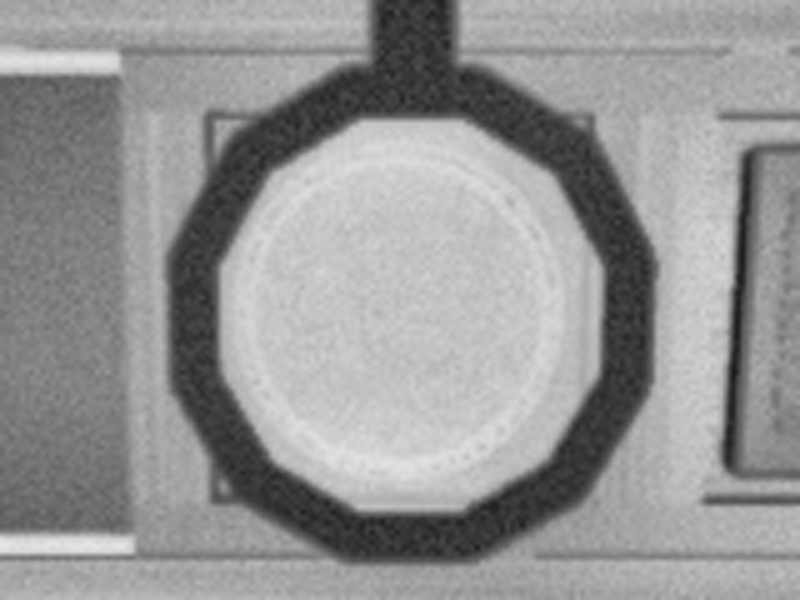

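The dish ring is centred at x=400 in the crop and the lens ring at x=412. Allowing for parallax, about 0.5 mm remains. A final check of the full view, then hand in.

View pics/wrist3.png

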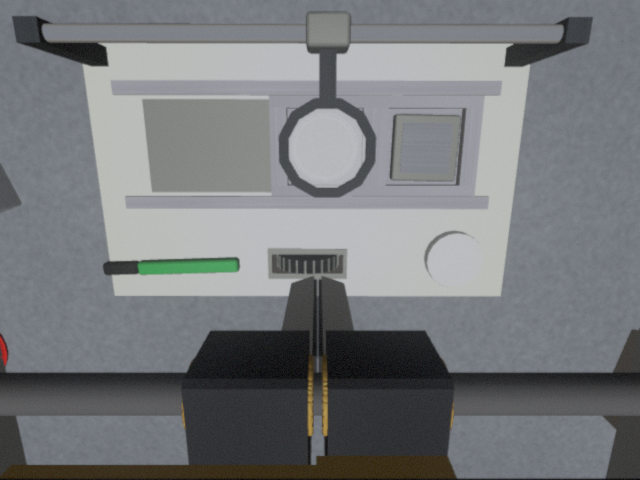

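```bash
python3 - <<'E'
from h import *
o=ctrl.get_obs()
L=atz('wrist',o,(327.4,147),.143);D=atz('wrist',o,(325.0,147.8),.081)
print((D-L)@[-np.sin(.04),np.cos(.04),0])
E
```

```text
0.0006019591576261292
```

The dish sits centrally under the lens, 0.6 mm off by measurement. The marker and spare dish are where they were, and the fingers are clear of everything.

```bash
python3 -c "
from station import ctrl
print(ctrl.hand_in())"
```

```text
the job is handed in; nothing more can be done
None
```

The round dish is now centred under the lens, about 0.6 mm off along the tray's travel by the last wrist picture. The job was handed in at about 18 s, and no verdict was reported.

- **How it was done:** I felt for the wheel's crown and touched it about 11 mm above the deck. I then rolled it towards the viewer's -y with the closed fingertips, in four strokes of 20 mm, and lifted clear. The force readings, taken a few times in each stroke, stayed between about 6.5 and 12 N upwards.
- **Last checks:** The last wrist picture shows the marker and spare dish where they were. The gripper is well above everything, with no contact force. I did not recheck the bottle, tube rack, tip box or saucer, but the arm did not go near them.
- **Disagreements:** The depth picture put the crown at about 14 mm, against 11 mm by touch; I went by touch. The dish detector reported nothing in the last two wrist pictures, with the dish behind the lens. I read the dish and ring edges by eye from an enlarged picture instead, where the dish's width matched its 59 mm lid.

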